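# Clamp an offcut in the cam jig

## Task

The wood offcut lies loose in the clamping jig. Push it along the jig with a fingertip until its end is up against the end stop; then, pushing on the side of the cam lever's arm with a finger, swing the lever fully round to its stop so that the cam clamps the offcut tight and square against the cork-faced fence. Only push: do not lift the offcut out or carry it, and do not disturb the things lying around the jig.

Things in the scene. Friction and masses are not known exactly. Their poses are not given: they have to be found in the camera images.
- jig: Clamping jig fixed to the bench: plywood baseboard 150 (x) x 230 (y) x 12 mm. Origin: centre of its underside, on the bench; +x points to the fence, +y along the fence to the end stop. Wooden fence along the whole +x edge, top 36 mm above the bench; its cork facing (168 mm long, top 33 mm) has its front face at jig x = +40 mm. The -y end is open. Screw heads stand 1.5 mm proud.
- stop_face (a point): Middle of the working face of the end stop, a wooden block across the jig's +y end: at jig x = +15, y = +85 mm, 24 mm above the bench. The block spans jig x = -16 to +46 mm, top 36 mm above the bench.
- work_offcut: Loose wooden offcut, a plain bar 36 (x) x 110 (y) x 18 mm, about 0.12 kg, lying flat on the baseboard between cam and fence, roughly along jig y. Origin: centre of its underside, 12 mm above the bench. It begins 25 to 55 mm short of the end stop, about 6 mm off the fence; against the stop its origin is at jig y = +30 mm. Sliding it takes under 2 N.
- cam_lever (a joint): Cam lever's angle (rad) about its upright pivot: 0 open, 2.0 closed at its end stop, turning counter-clockwise seen from above as it closes; stays where left. Begins between 0 and 0.4. The cam meets the offcut part way round, then pushes it onto the fence and drags it towards the end stop. Needs about 2 N at the arm's end while free, up to about 8 N as it tightens.
- lever_pivot (a point): Point on the upright axis of the cam lever, at jig x = -36.5 mm, y = +25 mm, 40 mm above the bench. Under the lever the round wooden cam (30 mm radius, set 12 mm off the axis) fills the height from 13 to 33 mm above the bench.
- lever_tip (a point): Centre of the round end (22 mm diameter) of the lever's straight steel arm, 106 mm from the pivot axis. The arm is 16 mm wide and spans 33.5 to 46.5 mm above the bench. Open (0) it points from the pivot to jig direction (x -0.91, y +0.42), away from the fence and out beyond the baseboard; closed (2.0) to jig -y, parallel to the fence.
- fence_face (a joint): How far the fence's springy cork facing is pressed in (m): 0 untouched, about 0.001 to 0.0015 when the offcut is clamped tight (8 N per mm, up to 4 mm).
- cork_block: Bystander: cork block 62 x 100 x 34 mm, origin at the centre of its underside. Leave it alone.
- sanding_block: Bystander: hand sanding block with a white dome, 62 x 105 x 42 mm, origin at the centre of its underside. Leave it alone.
- marker: Bystander: marker pen 17 x 135 x 16 mm, lying down, origin at the centre of its underside. Leave it alone.

How it is judged:
On the way, in this order (a step that is already met when the one before it is completed fails the run):
1. the offcut's end is against the end stop (within 4 mm) while the cam lever is still open (under 0.9 rad) (y of work_offcut in the frame of jig above 0.026 m and value of joint cam_lever below 0.9 rad), for 0.2 s.
2. the lever is swung to its stop and the offcut presses into the fence facing (value of joint cam_lever above 1.85 rad and value of joint fence_face above 0.0006 m), for 0.2 s.
At the end, for the whole second after the job is handed in: The lever is within 0.15 rad of its closed stop, the fence facing is pressed in by more than 0.6 mm, and the offcut lies flat and at rest, within 4 mm of the end stop and parallel to the fence within 2 degrees (all of step 2 and y of work_offcut in the frame of jig above 0.026 m and x of work_offcut in the frame of jig between 0.019 and 0.027 m and z of work_offcut in the frame of jig below 0.015 m and angle between the y axis of work_offcut and the y axis of jig, either way round below 0.035 rad and linear speed of work_offcut below 0.01 m/s); the robot touches nothing.
It fails at once if the offcut is lifted more than 10 mm off the baseboard or tipped up by more than 0.25 rad (z of work_offcut in the frame of jig above 0.022 m or angle between work_offcut's own z axis and vertical above 0.25 rad).
It fails at once if a bystander is moved by more than 20 mm (distance of any of cork_block, sanding_block, marker from where it was at the start of the episode above 0.02 m).
It also fails if it takes over 51 s, if anything falls off the work surface, if the arm or the gripper's body presses on something with over 40 N, if the wrist force passes 120 N, or if a joint passes its speed limit or range.

## Robot

A 6-joint arm with a two-finger parallel gripper is mounted at the origin on a cart in front of the work surface, level with it; the furniture and walls round the work are solid. World frame = base frame: x ahead of the robot, y to its left, z up, the work surface at z = 0. Lengths are in m, angles in rad, forces in N, time in s.
With the tool pointing down it reaches from about 0.4 to 0.825 m from the base axis. Payload 7 kg.
Tool frame: the origin (TCP) lies at the very end of the fingers, on their centre line; the grasp point (between the pads) lies arm.grip_point_offset behind it (arm.grip_point_offset is the distance from the TCP to the grasp point, in m); z points along the fingers, y is the line along which they close (so a half turn about z gives the same grasp; the last joint's range is limited). The gripper opens to 88 mm and grips with 3 to 60 N. Pads are 19 mm wide; open, the fingers measure 130 mm over their backs; the gripper's body (78 mm by 193 mm) begins 47 mm behind the grasp point.
Start: joints at [-1.042, 0.359, 0.012, 0, -1.224, -0.288], TCP at [0.161, -0.656, 0.206] pointing down, gripper open.
Joint ranges: [-3.07, 3.07], [-1.43, 2.12], [-1.02, 1.25], [-3.03, 1.67], [-3.05, -0], [-3.03, 3.03]. Speed limits (rad/s): [2.39, 2.39, 3.01, 3.14, 3.14, 3.14].

## Interface

Orientations are given as [roll, pitch, yaw] about the fixed x, y, z axes, in that order (R = Rz(yaw) Ry(pitch) Rx(roll)).
In Python, from station import arm gives the robot as it stands.
- The arm moves only by the shell command python3 -m crank 'ROWS' [OPENING] [FORCE]. ROWS is JSON, a list of rows, each an object of numbers: "dx", "dy", "dz": the shift along the tool's x, y, z in cm; "wx", "wy", "wz": the turn, a rotation vector about the tool's x, y, z in degrees. A call has exactly 10 rows; each row is the pose to reach, as a shift and turn from the pose commanded when the call began, along the tool's axes at that moment; what a row does not reach only later rows make up. A row lasts 1/8 s, in which the tool goes at most 62.5 mm and 10.7 degrees, less where a joint would pass 70% of its speed; a pose out of reach is approached as far as the arm can. A call with a gripper value outside its range is refused whole. OPENING is the finger opening in cm, from 0 to 8.76, set as the call begins (- or left out, the last holds). The fingers move at their own pace and stop on an object; FORCE is the grip in N (left out, the last holds). Time passes only in rows, so rows that repeat a pose let the fingers close, or fill a call up. It gives the time, the measured TCP pose, the force, the opening and the grip force at its end, in the units of the state.
- arm.get_state(): the state, without advancing time (a new reading comes with each control period).
- arm.grab_frame(name): name is "scene" or "top" or "wrist"; returns the picture (420x560x3 uint8, red, green, blue); there is no depth.
- arm.calibration(name): a dict with "fx", "fy", "cx", "cy" (pixels), "dist_coeffs" ([k1, k2, p1, p2, k3] as OpenCV has them; the pictures are not rectified), "world_from_camera" (4x4, takes a point from camera to world coordinates). Camera axes: x right, y down, z forward; pixel columns grow to the right and rows downward; lengths in m; the calibration is good to about 2 mm. A picture is of the moment at which its call begins: read the wrist's pose just before it. calibration takes no time and is no camera call; for the wrist camera it gives the pose at the moment of the call.
- arm.job_done(): hands the job in; it is judged then, once.
Trained networks look in the newest picture that a camera, given by its name, has taken for a name from the list of things; names that differ only in an ending like _2 or _b are one class to them, and where a whole thing is asked for, a point or a joint stands for the part that bears it (a point fixed in the world has none). Each returns a list of dicts, best first, with "confidence" (0 to 1); they miss things now and then, are a little off and sometimes report something else, mostly with a low value. They report only what shows in the picture. A call takes as long as a camera call.
- arm.find_in(camera, query): "centre" ([x, y, z] in m, in world coordinates, good to about 4 mm: the middle of the surface that is visible of it).
- arm.masks_of(camera, query): "pixels" (420x560 bool, what is visible of it).
- arm.mark_of(camera, query): "centre" ([x, y, z] in m, in world coordinates, good to about 4 mm: a listed point, or the origin of a listed thing).
The state is a dict: "t": time; "q": joint angles; "qd": joint speeds; "joint_efforts": joint torques, N m; "eef_pos": TCP position; "ee_rot": TCP orientation; "force": force on the tool from outside, world axes, zero at the start; "moment": the same for the moment, N m; "width": finger opening in m; "gripper_force": force on a finger pad.
Only numpy, scipy, OpenCV 4.12 (cv2) and the standard library are available. Lean on these libraries where they do the work, as an engineer would, in place of code of your own. Each camera call takes 0.05 s, during which the arm holds its last target. There are 200 camera calls.

## Working session

There is one attempt and no reset: what is moved stays moved. The work goes in short steps, Python scripts to look and compute and a shell command to move; the robot and the scene stay as the last step left them, time stands still between calls to the robot, and variables do not carry over. Pictures are saved under pics/ and viewed, at most 10 in all, crops included, and the job is handed in when it is done.

```bash
mkdir -p pics; ls
python3 - <<'E'
from station import arm
import cv2,numpy as np
s=arm.get_state();print(s['t'],s['eef_pos'],s['ee_rot'],arm.grip_point_offset,s['width'])
for c in ['scene','top']:
    f=arm.grab_frame(c);cv2.imwrite(f'pics/{c}0.png',f[:,:,::-1])
    for q in ['jig','stop_face','work_offcut','lever_pivot','lever_tip','cork_block','sanding_block','marker']:
        r=arm.mark_of(c,q)
        print(c,q,[(np.round(d['centre'],3).tolist(),round(d['confidence'],2)) for d in r[:2]])
print(arm.get_state()['t'])
E
```

```text
pics
0.0 [ 0.16082163 -0.6550062   0.20533644] [ 3.13993405e+00 -1.53450530e-04 -2.90090694e+00] 0.0188 0.0874711889203818
scene jig [([0.509, -0.356, -0.002], 0.62)]
scene stop_face [([0.536, -0.274, 0.025], 0.65)]
scene work_offcut [([0.524, -0.359, 0.011], 0.41)]
scene lever_pivot [([0.476, -0.322, 0.04], 0.65)]
scene lever_tip []
scene cork_block []
scene sanding_block [([0.419, -0.556, 0.0], 0.62)]
scene marker [([0.369, -0.499, -0.004], 0.8)]
top jig [([0.508, -0.359, -0.003], 0.82), ([0.48, -0.329, 0.039], 0.73)]
top stop_face [([0.536, -0.274, 0.024], 0.68)]
top work_offcut [([0.526, -0.36, 0.015], 0.85)]
top lever_pivot [([0.481, -0.327, 0.042], 0.87)]
top lever_tip [([0.373, -0.294, 0.041], 0.95)]
top cork_block [([0.681, -0.034, -0.002], 0.98)]
top sanding_block [([0.42, -0.557, 0.001], 0.61)]
top marker [([0.365, -0.504, -0.001], 0.52)]
0.9
```

```bash
cat > h.py <<'E'
from station import arm
import cv2,numpy as np
def proj(c,P):
    k=arm.calibration(c);T=np.linalg.inv(k['world_from_camera'])
    K=np.array([[k['fx'],0,k['cx']],[0,k['fy'],k['cy']],[0,0,1]])
    return cv2.projectPoints(np.array(P,float).reshape(-1,1,3),cv2.Rodrigues(T[:3,:3])[0],T[:3,3],K,np.array(k['dist_coeffs']))[0].reshape(-1,2)
def back(c,px,z):
    k=arm.calibration(c);T=np.array(k['world_from_camera'])
    K=np.array([[k['fx'],0,k['cx']],[0,k['fy'],k['cy']],[0,0,1]])
    u=cv2.undistortPoints(np.array(px,float).reshape(-1,1,2),K,np.array(k['dist_coeffs'])).reshape(-1,2)
    d=np.c_[u,np.ones(len(u))]@T[:3,:3].T
    return T[:3,3]+d*((z-T[2,3])/d[:,2])[:,None]
def jig2w(p,x,y,yaw):
    p=np.atleast_2d(p).astype(float);c,s=np.cos(yaw),np.sin(yaw)
    return np.c_[x+c*p[:,0]-s*p[:,1],y+s*p[:,0]+c*p[:,1],p[:,2]]
def box(x0,x1,y0,y1,z): return [[x0,y0,z],[x1,y0,z],[x1,y1,z],[x0,y1,z]]
E
python3 - <<'E'
from h import *
from scipy.optimize import least_squares
J=np.array([[0,0,0],[.015,.085,.024],[-.0365,.025,.04]]);W=np.array([[.5085,-.3575,0],[.536,-.274,.024],[.4795,-.3255,.041]])
r=least_squares(lambda v:(jig2w(J,*v)-W)[:,:2].ravel(),[.5,-.36,0]);v=r.x;print(v,np.degrees(v[2]),r.fun.round(4))
f=cv2.imread('pics/top0.png')
for b in [box(-.075,.075,-.115,.115,.012),box(-.016,.046,.085,.115,.036),box(.04,.075,-.084,.084,.033)]:
    cv2.polylines(f,[np.int32(proj('top',jig2w(b,*v))*4)],True,(0,0,255),1,shift=2)
a=np.array([proj('top',[[.3,-.6,0]])[0],proj('top',[[.75,-.1,0]])[0]]);print(a)
cv2.imwrite('pics/top1.png',cv2.resize(f,(784,588)))
s=cv2.imread('pics/scene0.png');cv2.imwrite('pics/scene1.png',s)
E
```

```text
[ 0.50974205 -0.35631984 -0.14637602] -8.386727980898861 [ 0.0012  0.0012  0.001  -0.0004 -0.0022 -0.0008]
[[382.32682662 287.11116283]
 [202.22461844 124.09422749]]
```

View pics/top1.png

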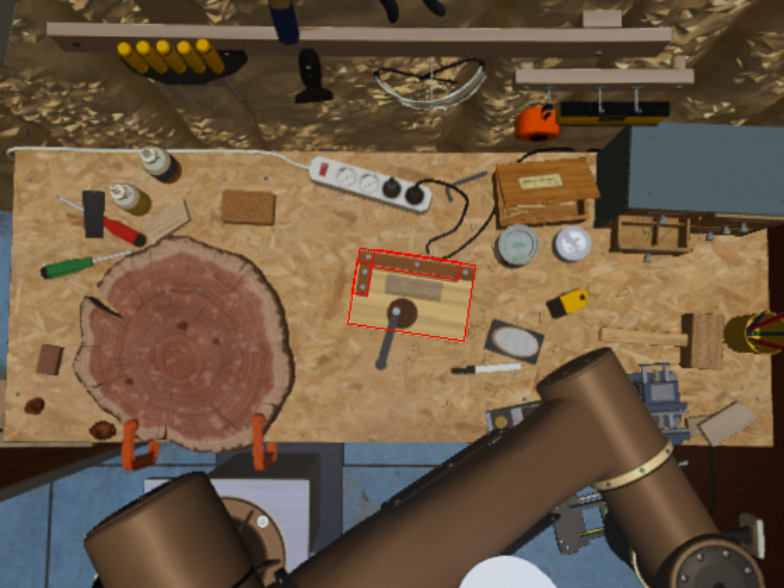

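View pics/scene0.png

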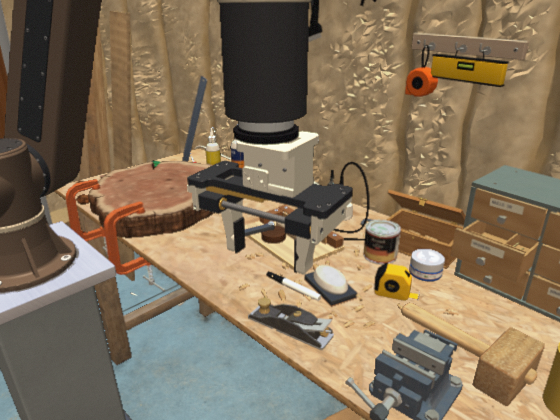

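Run:
```python
from h import *
v=[.5097,-.3563,-.1464]
f=arm.grab_frame('top')
for q,z in [('work_offcut',.03),('lever_tip',.0465)]:
    r=arm.masks_of('top',q)
    if not r: print(q,'none');continue
    m=r[0]['pixels'];ys,xs=np.nonzero(m)
    W=back('top',np.c_[xs,ys],z)
    d=W-[v[0],v[1],0];c,s=np.cos(v[2]),np.sin(v[2])
    j=np.c_[c*d[:,0]+s*d[:,1],-s*d[:,0]+c*d[:,1]]*1000
    R=cv2.minAreaRect(j.astype(np.float32));print(q,r[0]['confidence'],len(xs),R,cv2.boxPoints(R).round().tolist(),j.min(0),j.max(0))
tip=np.array([.373,-.294])-np.array([.479,-.325]);o=np.array(jig2w([-.91,.42,0],0,0,v[2]))[0,:2]
print('lever len',np.linalg.norm(tip),'angle',np.arctan2(tip[1],tip[0])-np.arctan2(o[1],o[0]))
g=f[:,:,::-1].copy();g=g[165:285,235:395];g=cv2.resize(g,None,fx=5,fy=5,interpolation=cv2.INTER_CUBIC)
b=[box(-.075,.075,-.115,.115,.012),box(-.016,.046,.085,.115,.036),box(.04,.075,-.084,.084,.033)]
for q in b: cv2.polylines(g,[np.int32((proj('top',jig2w(q,*v))-[235,165]+.5)*5)],True,(0,0,255),1)
cv2.imwrite('pics/top2.png',g)
```

```text
work_offcut 0.87 538 ((11.179637908935547, -2.101940155029297), (110.68496704101562, 37.73212814331055), 89.75748443603516) [[-8.0, -57.0], [30.0, -58.0], [30.0, 53.0], [-7.0, 53.0]] [ -7.615846   -57.41687942] [30.2468718  53.24727332]
lever_tip 0.68 543 ((-84.36162567138672, 14.739301681518555), (55.79002380371094, 139.4274444580078), 86.19042205810547) [[-156.0, -8.0], [-17.0, -18.0], [-13.0, 38.0], [-152.0, 47.0]] [-152.43309434  -15.55677029] [-14.9020107   46.38164979]
lever len 0.11044002897500524 angle 0.29428929126254033
```

View pics/top2.png

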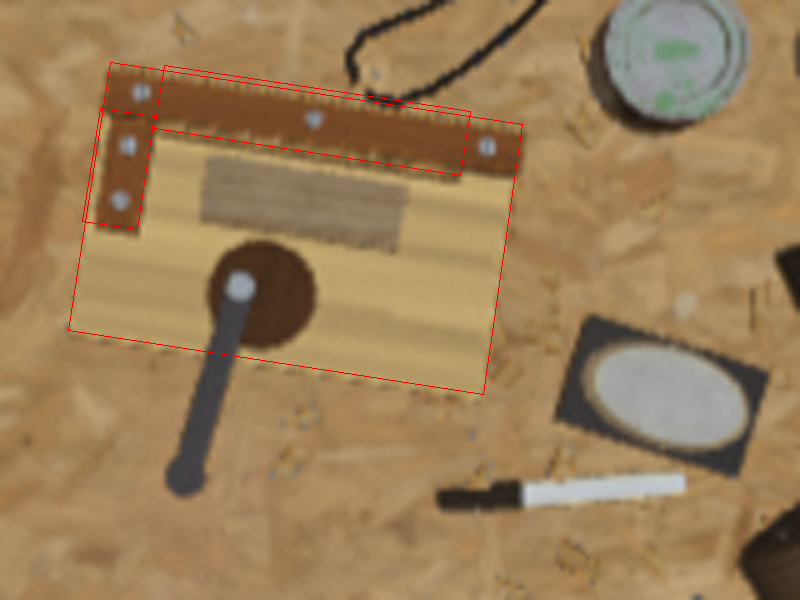

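```bash
cat >> h.py <<'E'
from scipy.spatial.transform import Rotation as Ro
V=(.5067,-.3559,-.1464)
def rows(T):
    "T: list of world x,y,z,yaw(deg) tool down -> tool-axis rows from now"
    s=arm.get_state();p=np.array(s['eef_pos']);R0=Ro.from_euler('xyz',s['ee_rot'])
    for t in T:
        d=R0.inv().apply(np.array(t[:3])-p)*100
        w=(R0.inv()*Ro.from_euler('xyz',[180,0,t[3]],degrees=True)).as_rotvec(degrees=True)
        print('d',d.round(2),'w',w.round(1))
def jt(x,y,z,yaw): return [*jig2w([x,y,z],*V)[0],yaw]
E
python3 - <<'E'
from h import *
print(arm.get_state()['q'])
rows([jt(.012,-.09,.205,-98.4),jt(.012,-.09,.1,-98.4)])
E
```

```text
[-1.04191544e+00  3.58593459e-01  1.18894507e-02 -2.59423697e-06
 -1.22405203e+00 -2.88099651e-01]
d [-38.44  12.07   0.13] w [ -0.   -0.  -67.8]
d [-38.44  12.07  10.63] w [ -0.   -0.  -67.8]
```

```bash
python3 -m crank '[{"dx":-5,"dy":1.6,"wz":-9},{"dx":-10,"dy":3.2,"wz":-18},{"dx":-15.5,"dy":4.9,"wz":-27},{"dx":-21,"dy":6.6,"wz":-37},{"dx":-27,"dy":8.5,"wz":-47},{"dx":-33,"dy":10.4,"wz":-57},{"dx":-38.4,"dy":12.1,"wz":-67.8},{"dx":-38.4,"dy":12.1,"dz":3,"wz":-67.8},{"dx":-38.4,"dy":12.1,"dz":6,"wz":-67.8},{"dx":-38.4,"dy":12.1,"dz":10.6,"wz":-67.8}]' 0 40
python3 - <<'E'
from h import *
rows([jt(.012,-.09,.018,-98.4)])
f=arm.grab_frame('wrist')[:,:,::-1].copy()
b=[box(-.016,.046,.085,.115,.036),box(.04,.075,-.084,.084,.033)]
for q in b: cv2.polylines(f,[np.int32(proj('wrist',jig2w(q,*V)))],True,(0,0,255),1)
cv2.polylines(f,[np.int32(proj('wrist',jig2w(box(-.004,.032,-.057,.053,.03),*V)))],True,(255,0,0),1)
cv2.imwrite('pics/w1.png',f);print(arm.get_state()['t'])
E
```

```text
d [-38.44  12.07  18.83] w [ -0.   -0.  -67.8]
1.1$[0]: bad value
```

View pics/w1.png

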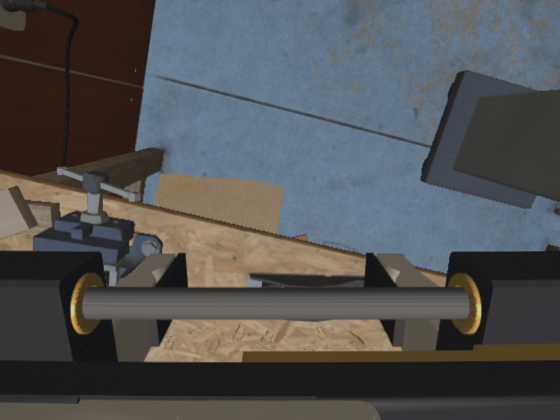

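The call was refused at row 0, so the arm hasn't moved, and the wrist view shows only the floor and the bench edge. I'll try again with all six keys in each row.

```bash
python3 -m crank '[{"dx":-5,"dy":1.6,"dz":0,"wx":0,"wy":0,"wz":-9},{"dx":-10,"dy":3.2,"dz":0,"wx":0,"wy":0,"wz":-18},{"dx":-15.5,"dy":4.9,"dz":0,"wx":0,"wy":0,"wz":-27},{"dx":-21,"dy":6.6,"dz":0,"wx":0,"wy":0,"wz":-37},{"dx":-27,"dy":8.5,"dz":0,"wx":0,"wy":0,"wz":-47},{"dx":-33,"dy":10.4,"dz":0,"wx":0,"wy":0,"wz":-57},{"dx":-38.4,"dy":12.1,"dz":0,"wx":0,"wy":0,"wz":-67.8},{"dx":-38.4,"dy":12.1,"dz":3,"wx":0,"wy":0,"wz":-67.8},{"dx":-38.4,"dy":12.1,"dz":6,"wx":0,"wy":0,"wz":-67.8},{"dx":-38.4,"dy":12.1,"dz":10.6,"wx":0,"wy":0,"wz":-67.8}]' 0 40
python3 - <<'E'
from h import *
rows([jt(.012,-.09,.018,-98.4)])
f=arm.grab_frame('wrist')[:,:,::-1].copy()
b=[box(-.016,.046,.085,.115,.036),box(.04,.075,-.084,.084,.033)]
for q in b: cv2.polylines(f,[np.int32(proj('wrist',jig2w(q,*V)))],True,(0,0,255),1)
cv2.polylines(f,[np.int32(proj('wrist',jig2w(box(-.004,.032,-.057,.053,.03),*V)))],True,(255,0,0),1)
cv2.imwrite('pics/w2.png',f);print(arm.get_state()['t'])
E
```

```text
t: 2.35
eef_pos: [0.5063, -0.4468, 0.1007]
ee_rot: [-3.139, -0.001, -1.717]
force: [-0.2, 0.5, -0.4]
width: 0.0005
gripper_force: 0.0
d [-0.    0.11  8.27] w [-0.2 -0.1  0. ]
2.4
```

View pics/w2.png

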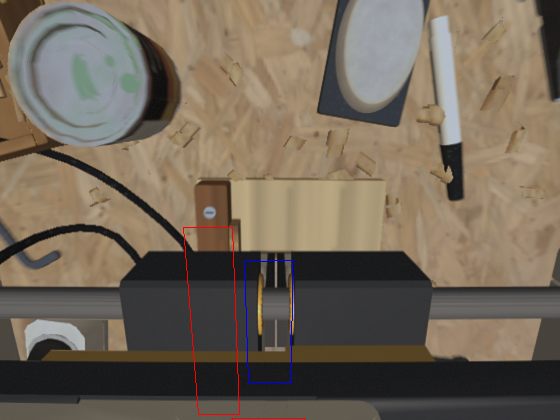

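Run:
```python
from h import *
def tojig(W):
    d=W-[V[0],V[1],0];c,s=np.cos(V[2]),np.sin(V[2]);return (np.c_[c*d[:,0]+s*d[:,1],-s*d[:,0]+c*d[:,1]]*1000).round(1)
print('board -x edge (exp -75)',tojig(back('wrist',[[385,182],[383,245]],.012)).tolist())
print('fence outer (75), inner',tojig(back('wrist',[[196,184],[231,184],[196,248]],.036)).tolist())
print('cork end/face (40,-84)',tojig(back('wrist',[[240,222],[240,248]],.033)).tolist())
print('cam',arm.calibration('wrist')['world_from_camera'].round(3) if hasattr(arm.calibration('wrist')['world_from_camera'],'round') else '')
for c in ['top']:
    arm.grab_frame(c)
    for i in range(3):
      for q in ['jig','stop_face','lever_pivot','lever_tip','work_offcut']:
        r=arm.mark_of(c,q)
        if r: print(q,np.round(r[0]['centre'],4),tojig(np.array([r[0]['centre']])).tolist(),round(r[0]['confidence'],2))
```

```text
board -x edge (exp -75) [[-73.8, -113.1], [-76.6, -62.5]]
fence outer (75), inner [[63.1, -116.5], [39.2, -116.4], [66.1, -69.8]]
cork end/face (40,-84) [[34.2, -88.4], [34.7, -68.6]]
cam [[-0.989  0.143  0.035  0.493]
 [ 0.147  0.951  0.273 -0.517]
 [ 0.006  0.275 -0.961  0.271]
 [ 0.     0.     0.     1.   ]]
jig [ 0.5103 -0.3612 -0.0044] [[4.3, -4.7]] 0.91
stop_face [ 0.5366 -0.2723  0.0271] [[17.4, 87.1]] 0.66
lever_pivot [ 0.4795 -0.3267  0.0398] [[-31.2, 24.9]] 0.77
lever_tip [ 0.3746 -0.2941  0.0388] [[-139.7, 41.9]] 0.79
work_offcut [ 0.5237 -0.3588  0.0139] [[17.2, -0.4]] 0.55
jig [ 0.5103 -0.3612 -0.0044] [[4.3, -4.7]] 0.91
stop_face [ 0.5366 -0.2723  0.0271] [[17.4, 87.1]] 0.66
lever_pivot [ 0.4795 -0.3267  0.0398] [[-31.2, 24.9]] 0.77
lever_tip [ 0.3746 -0.2941  0.0388] [[-139.7, 41.9]] 0.79
work_offcut [ 0.5237 -0.3588  0.0139] [[17.2, -0.4]] 0.55
jig [ 0.5103 -0.3612 -0.0044] [[4.3, -4.7]] 0.91
stop_face [ 0.5366 -0.2723  0.0271] [[17.4, 87.1]] 0.66
lever_pivot [ 0.4795 -0.3267  0.0398] [[-31.2, 24.9]] 0.77
lever_tip [ 0.3746 -0.2941  0.0388] [[-139.7, 41.9]] 0.79
work_offcut [ 0.5237 -0.3588  0.0139] [[17.2, -0.4]] 0.55
```

The wrist image agrees with the jig pose to a few mm: board edge at px (385,182), cork end at about (240,222). That's enough to push on, with the finger set well clear of the cork.

```bash
python3 -m crank '[{"dx":0,"dy":0.3,"dz":3,"wx":0,"wy":0,"wz":0},{"dx":0,"dy":0.5,"dz":6,"wx":0,"wy":0,"wz":0},{"dx":0,"dy":0.5,"dz":8.2,"wx":0,"wy":0,"wz":0},{"dx":-0.8,"dy":0.5,"dz":8.2,"wx":0,"wy":0,"wz":0},{"dx":-1.6,"dy":0.5,"dz":8.2,"wx":0,"wy":0,"wz":0},{"dx":-2.3,"dy":0.5,"dz":8.2,"wx":0,"wy":0,"wz":0},{"dx":-2.9,"dy":0.5,"dz":8.2,"wx":0,"wy":0,"wz":0},{"dx":-3.5,"dy":0.5,"dz":8.2,"wx":0,"wy":0,"wz":0},{"dx":-4.0,"dy":0.5,"dz":8.2,"wx":0,"wy":0,"wz":0},{"dx":-4.5,"dy":0.5,"dz":8.2,"wx":0,"wy":0,"wz":0}]'
python3 -m crank '[{"dx":-0.2,"dy":0,"dz":0,"wx":0,"wy":0,"wz":0},{"dx":-0.4,"dy":0,"dz":0,"wx":0,"wy":0,"wz":0},{"dx":-0.5,"dy":0,"dz":0,"wx":0,"wy":0,"wz":0},{"dx":-0.6,"dy":0,"dz":0,"wx":0,"wy":0,"wz":0},{"dx":-0.7,"dy":0,"dz":0,"wx":0,"wy":0,"wz":0},{"dx":-0.8,"dy":0,"dz":0,"wx":0,"wy":0,"wz":0},{"dx":-0.8,"dy":0,"dz":0,"wx":0,"wy":0,"wz":0},{"dx":-0.8,"dy":0,"dz":0,"wx":0,"wy":0,"wz":0},{"dx":-0.8,"dy":0,"dz":0,"wx":0,"wy":0,"wz":0},{"dx":-0.8,"dy":0,"dz":0,"wx":0,"wy":0,"wz":0}]'
```

```text
t: 4.45
eef_pos: [0.5067, -0.4009, 0.0183]
ee_rot: [-3.142, -0.0, -1.718]
force: [-0.3, -0.4, -0.2]
width: 0.0003
gripper_force: 0.0
t: 5.7
eef_pos: [0.5078, -0.3933, 0.0183]
ee_rot: [-3.142, 0.0, -1.717]
force: [0.8, 0.4, 0.0]
width: 0.0006
gripper_force: 0.0
```

```bash
python3 -m crank '[{"dx":-0.05,"dy":0,"dz":0,"wx":0,"wy":0,"wz":0},{"dx":-0.1,"dy":0,"dz":0,"wx":0,"wy":0,"wz":0},{"dx":-0.15,"dy":0,"dz":0,"wx":0,"wy":0,"wz":0},{"dx":-0.2,"dy":0,"dz":0,"wx":0,"wy":0,"wz":0},{"dx":-0.25,"dy":0,"dz":0,"wx":0,"wy":0,"wz":0},{"dx":-0.3,"dy":0,"dz":0,"wx":0,"wy":0,"wz":0},{"dx":-0.3,"dy":0,"dz":0,"wx":0,"wy":0,"wz":0},{"dx":-0.3,"dy":0,"dz":0,"wx":0,"wy":0,"wz":0},{"dx":-0.3,"dy":0,"dz":0,"wx":0,"wy":0,"wz":0},{"dx":-0.3,"dy":0,"dz":0,"wx":0,"wy":0,"wz":0}]'
python3 - <<'E'
from h import *
print(arm.get_state()['force'])
g=arm.grab_frame('top')[:,:,::-1][165:285,235:395]
cv2.imwrite('pics/top3.png',cv2.resize(g,None,fx=5,fy=5,interpolation=cv2.INTER_CUBIC))
E
```

```text
t: 6.95
eef_pos: [0.5082, -0.3903, 0.0182]
ee_rot: [-3.142, 0.0, -1.718]
force: [-0.5, 0.8, -0.1]
width: 0.0003
gripper_force: 0.0
[-0.46428126  0.82249976 -0.1315628 ]
```

View pics/top3.png

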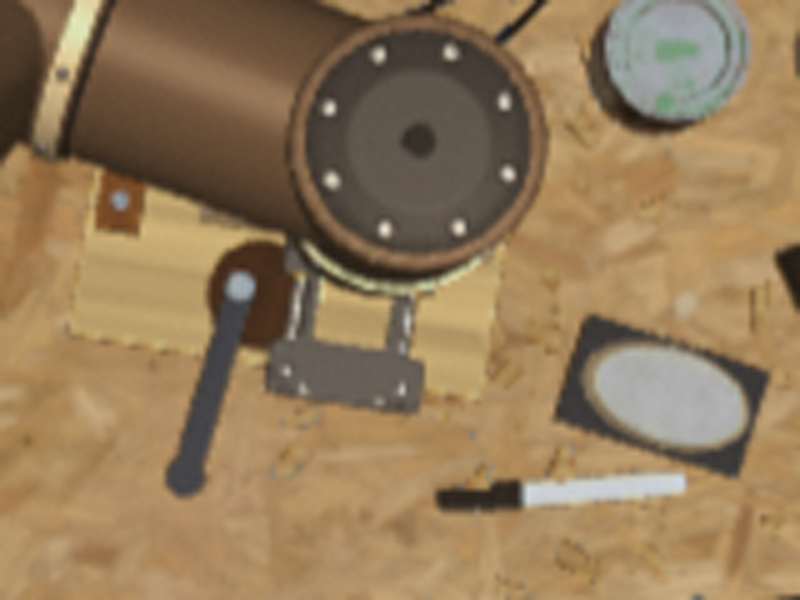

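Run:
```python
from h import *
print((proj('top',[arm.get_state()['eef_pos']])-[235,165]+.5)*5)
f=arm.grab_frame('scene')[:,:,::-1]
p=proj('scene',[arm.get_state()['eef_pos']])[0];print(p)
x,y=np.int32(p);x=max(x,100);y=max(y,75)
cv2.imwrite('pics/s3.png',cv2.resize(f[y-85:y+65,x-100:x+100],None,fx=4,fy=4,interpolation=cv2.INTER_CUBIC))
for c in ['scene','top']:
    r=arm.masks_of(c,'work_offcut')
    for d in r[:1]:
        ys,xs=np.nonzero(d['pixels']);print(c,d['confidence'],len(xs),xs.min(),xs.max(),ys.min(),ys.max(),(xs.min()-235)*5)
```

```text
[[358.28073267 229.48143087]]
[299.13588608 237.38211271]
scene 0.93 439 276 314 219 244 205
top 0.2 1923 249 334 199 264 70
```

View pics/s3.png

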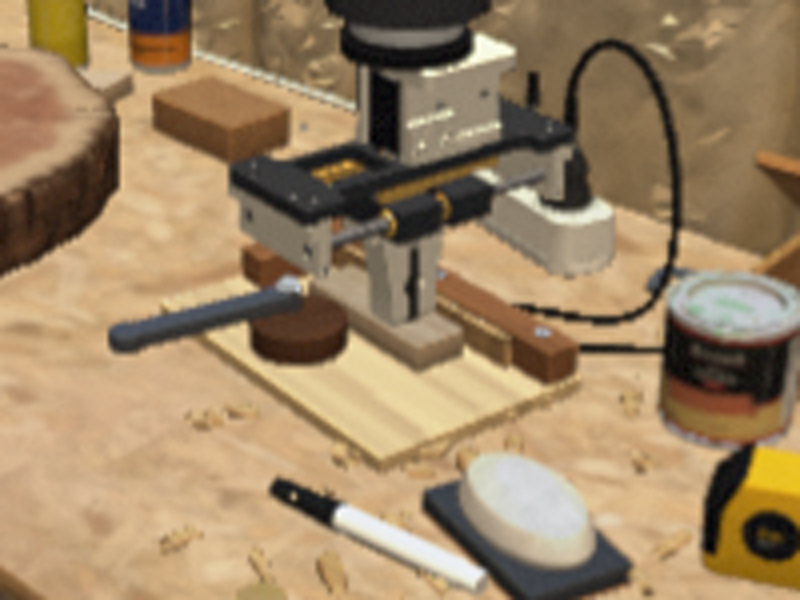

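Run:
```python
from h import *
s=arm.get_state();p=np.array(s['eef_pos']);R=Ro.from_euler('xyz',s['ee_rot']).as_matrix()
print(s['t'],p,s['force'],s['joint_efforts'],s['q'])
for h in [0,-.012,-.047]:
    C=[p+R@[a*.0095,b*.021,h] for a,b in [(1,1),(1,-1),(-1,-1),(-1,1)]]
    print(h,((proj('scene',C)-[199,152])*4).round().tolist())
for z in [.012,.03]:
    print('offcut init',z,((proj('scene',jig2w(box(-.004,.032,-.057,.053,z),*V))-[199,152])*4).round().tolist())
    print('offcut pushed',z,((proj('scene',jig2w(box(-.004,.032,-.025,.085,z),*V))-[199,152])*4).round().tolist())
print(np.array(arm.calibration('scene')['world_from_camera'])[:3,3])
```

```text
7.15 [ 0.508208   -0.3903101   0.01824312] [-0.30325232 -0.23130804 -0.2171296 ] [-5.06495926e-04 -6.02431226e+01  2.27432048e+01  5.40781572e+00
  5.18786232e-02 -3.34423305e-05] [-3.50968855e-01  4.72756059e-01 -2.82617917e-01 -3.11637475e-05
 -8.15467687e-01  2.04263838e-01]
0 [[383.0, 358.0], [438.0, 338.0], [418.0, 325.0], [363.0, 346.0]]
-0.012 [[383.0, 340.0], [438.0, 320.0], [418.0, 308.0], [363.0, 328.0]]
-0.047 [[383.0, 287.0], [440.0, 267.0], [419.0, 256.0], [363.0, 275.0]]
offcut init 0.012 [[411.0, 371.0], [458.0, 353.0], [347.0, 286.0], [301.0, 302.0]]
offcut pushed 0.012 [[377.0, 350.0], [424.0, 333.0], [317.0, 269.0], [272.0, 284.0]]
offcut init 0.03 [[412.0, 344.0], [459.0, 327.0], [347.0, 261.0], [301.0, 276.0]]
offcut pushed 0.03 [[378.0, 324.0], [425.0, 307.0], [317.0, 244.0], [272.0, 258.0]]
[-0.17937822 -1.02079847  0.53124677]
```

The offcut hasn't moved: its near corner is still at crop px (460,350). The finger is hovering over the offcut, with its tip near (410,322) where I expected (410,348). That puts the real tip about 15 mm higher than reported, and the wrist image agrees, since the 150 mm board measures only 138 mm there. I'll back off and find the true height by touching the baseboard lightly.

```bash
python3 -m crank '[{"dx":0,"dy":0,"dz":-0.8,"wx":0,"wy":0,"wz":0},{"dx":2.5,"dy":0,"dz":-0.8,"wx":0,"wy":0,"wz":0},{"dx":5.3,"dy":0,"dz":-0.8,"wx":0,"wy":0,"wz":0},{"dx":5.3,"dy":0,"dz":0,"wx":0,"wy":0,"wz":0},{"dx":5.3,"dy":0,"dz":0.3,"wx":0,"wy":0,"wz":0},{"dx":5.3,"dy":0,"dz":0.6,"wx":0,"wy":0,"wz":0},{"dx":5.3,"dy":0,"dz":0.8,"wx":0,"wy":0,"wz":0},{"dx":5.3,"dy":0,"dz":1.0,"wx":0,"wy":0,"wz":0},{"dx":5.3,"dy":0,"dz":1.0,"wx":0,"wy":0,"wz":0},{"dx":5.3,"dy":0,"dz":1.0,"wx":0,"wy":0,"wz":0}]'
python3 - <<'E'
from h import *
s=arm.get_state();p=np.array(s['eef_pos']);R=Ro.from_euler('xyz',s['ee_rot']).as_matrix()
f=arm.grab_frame('scene')[:,:,::-1]
for h,col in [(0,(0,0,255)),(-.015,(255,0,0))]:
    C=[p+R@[a*.0095,b*.021,h] for a,b in [(1,1),(1,-1),(-1,-1),(-1,1)]];q=(proj('scene',C)-[229,172]+.5)*5
    if h==0: f=cv2.resize(f[172:292,229:389],None,fx=5,fy=5,interpolation=cv2.INTER_CUBIC)
    cv2.polylines(f,[np.int32(q)],True,col,1)
cv2.imwrite('pics/s4.png',f)
E
```

```text
t: 8.4
eef_pos: [0.5006, -0.4427, 0.0084]
ee_rot: [-3.141, -0.0, -1.717]
force: [-1.1, -0.3, -0.3]
width: 0.0001
gripper_force: 0.0
```

View pics/s4.png

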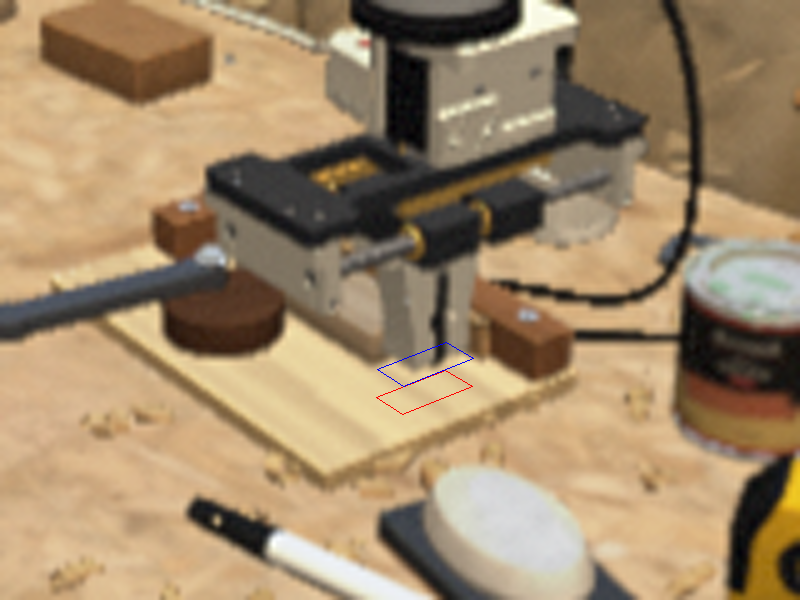

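In this view the tip's bottom edge is at about (438,360), where the reported pose projects to (438,399). That makes the real tip about 20 mm higher than reported. I'll step down and watch the force for contact with the board.

```bash
python3 -m crank '[{"dx":0,"dy":0,"dz":0.2,"wx":0,"wy":0,"wz":0},{"dx":0,"dy":0,"dz":0.4,"wx":0,"wy":0,"wz":0},{"dx":0,"dy":0,"dz":0.5,"wx":0,"wy":0,"wz":0},{"dx":0,"dy":0,"dz":0.6,"wx":0,"wy":0,"wz":0},{"dx":0,"dy":0,"dz":0.7,"wx":0,"wy":0,"wz":0},{"dx":0,"dy":0,"dz":0.8,"wx":0,"wy":0,"wz":0},{"dx":0,"dy":0,"dz":0.9,"wx":0,"wy":0,"wz":0},{"dx":0,"dy":0,"dz":1.0,"wx":0,"wy":0,"wz":0},{"dx":0,"dy":0,"dz":1.0,"wx":0,"wy":0,"wz":0},{"dx":0,"dy":0,"dz":1.0,"wx":0,"wy":0,"wz":0}]'
```

```text
t: 9.7
eef_pos: [0.5005, -0.4427, -0.0017]
ee_rot: [-3.142, -0.0, -1.718]
force: [-0.7, 0.4, -0.9]
width: 0.0002
gripper_force: 0.0
```

```bash
python3 -m crank '[{"dx":0,"dy":0,"dz":0.1,"wx":0,"wy":0,"wz":0},{"dx":0,"dy":0,"dz":0.2,"wx":0,"wy":0,"wz":0},{"dx":0,"dy":0,"dz":0.3,"wx":0,"wy":0,"wz":0},{"dx":0,"dy":0,"dz":0.4,"wx":0,"wy":0,"wz":0},{"dx":0,"dy":0,"dz":0.4,"wx":0,"wy":0,"wz":0},{"dx":0,"dy":0,"dz":0.4,"wx":0,"wy":0,"wz":0},{"dx":0,"dy":0,"dz":0.4,"wx":0,"wy":0,"wz":0},{"dx":0,"dy":0,"dz":0.4,"wx":0,"wy":0,"wz":0},{"dx":0,"dy":0,"dz":0.4,"wx":0,"wy":0,"wz":0},{"dx":0,"dy":0,"dz":0.4,"wx":0,"wy":0,"wz":0}]'
```

```text
t: 10.95
eef_pos: [0.5005, -0.4427, -0.0057]
ee_rot: [-3.142, -0.0, -1.717]
force: [0.9, 0.3, 0.2]
width: 0.0006
gripper_force: 0.0
```

```bash
python3 -m crank '[{"dx":-0.7,"dy":0,"dz":0,"wx":0,"wy":0,"wz":0},{"dx":-1.4,"dy":0,"dz":0,"wx":0,"wy":0,"wz":0},{"dx":-1.9,"dy":0,"dz":0,"wx":0,"wy":0,"wz":0},{"dx":-2.3,"dy":0,"dz":0,"wx":0,"wy":0,"wz":0},{"dx":-2.7,"dy":0,"dz":0,"wx":0,"wy":0,"wz":0},{"dx":-3.1,"dy":0,"dz":0,"wx":0,"wy":0,"wz":0},{"dx":-3.5,"dy":0,"dz":0,"wx":0,"wy":0,"wz":0},{"dx":-3.9,"dy":0,"dz":0,"wx":0,"wy":0,"wz":0},{"dx":-4.3,"dy":0,"dz":0,"wx":0,"wy":0,"wz":0},{"dx":-4.7,"dy":0,"dz":0,"wx":0,"wy":0,"wz":0}]'
python3 - <<'E'
from h import *
for c in ['scene','top']:
    f=arm.grab_frame(c)
    if c=='scene': cv2.imwrite('pics/s5.png',cv2.resize(f[172:292,229:389,::-1],None,fx=5,fy=5,interpolation=cv2.INTER_CUBIC))
    r=arm.masks_of(c,'work_offcut')
    for d in r[:1]:
        ys,xs=np.nonzero(d['pixels']);print(c,d['confidence'],len(xs),xs.min(),xs.max(),ys.min(),ys.max())
    print([(np.round(d['centre'],3),d['confidence']) for d in arm.mark_of(c,'work_offcut')])
print(arm.get_state()['force'])
E
```

```text
t: 12.2
eef_pos: [0.5074, -0.396, -0.0057]
ee_rot: [-3.141, -0.0, -1.717]
force: [-0.0, -0.6, 0.7]
width: 0.0003
gripper_force: 0.5
scene 0.57 83 284 292 224 237
[(array([ 0.528, -0.327,  0.014]), 0.67)]
top 0.53 60 264 278 203 209
[(array([ 0.528, -0.331,  0.012]), 0.39)]
[ 0.32199069  0.04364818 -0.16440425]
```

View pics/s5.png

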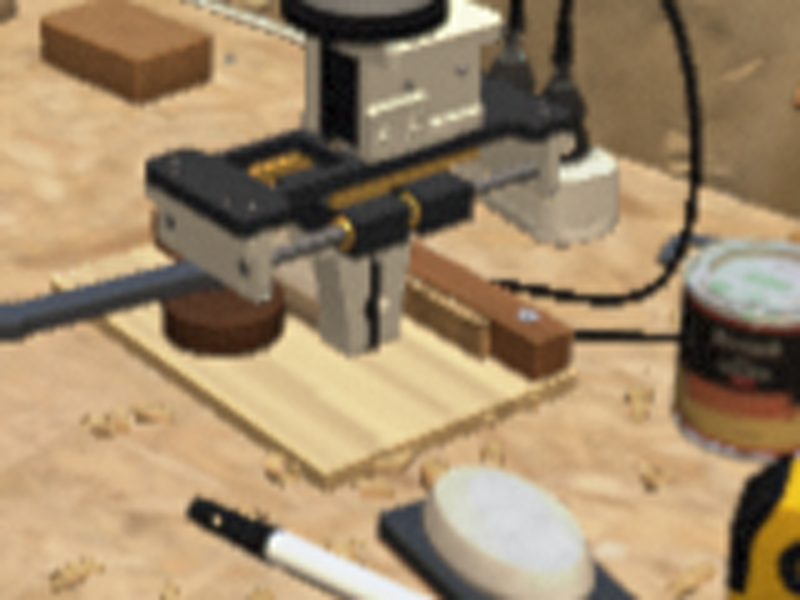

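The offcut is moving now, with the finger tip low behind it at (360,350). Next I'll creep on until the stop is felt.

```bash
python3 -m crank '[{"dx":-0.1,"dy":0,"dz":0,"wx":0,"wy":0,"wz":0},{"dx":-0.2,"dy":0,"dz":0,"wx":0,"wy":0,"wz":0},{"dx":-0.3,"dy":0,"dz":0,"wx":0,"wy":0,"wz":0},{"dx":-0.4,"dy":0,"dz":0,"wx":0,"wy":0,"wz":0},{"dx":-0.4,"dy":0,"dz":0,"wx":0,"wy":0,"wz":0},{"dx":-0.4,"dy":0,"dz":0,"wx":0,"wy":0,"wz":0},{"dx":-0.4,"dy":0,"dz":0,"wx":0,"wy":0,"wz":0},{"dx":-0.4,"dy":0,"dz":0,"wx":0,"wy":0,"wz":0},{"dx":-0.4,"dy":0,"dz":0,"wx":0,"wy":0,"wz":0},{"dx":-0.4,"dy":0,"dz":0,"wx":0,"wy":0,"wz":0}]'
```

```text
t: 13.75
eef_pos: [0.5075, -0.3937, -0.0054]
ee_rot: [3.142, -0.001, -1.718]
force: [-2.3, -8.8, -0.8]
width: 0.0007
gripper_force: 4.3
```

```bash
python3 -m crank '[{"dx":-0.1,"dy":0,"dz":0,"wx":0,"wy":0,"wz":0},{"dx":-0.2,"dy":0,"dz":0,"wx":0,"wy":0,"wz":0},{"dx":-0.2,"dy":0,"dz":0,"wx":0,"wy":0,"wz":0},{"dx":-0.2,"dy":0,"dz":0,"wx":0,"wy":0,"wz":0},{"dx":-0.2,"dy":0,"dz":0,"wx":0,"wy":0,"wz":0},{"dx":-0.2,"dy":0,"dz":0,"wx":0,"wy":0,"wz":0},{"dx":-0.2,"dy":0,"dz":0,"wx":0,"wy":0,"wz":0},{"dx":-0.2,"dy":0,"dz":0,"wx":0,"wy":0,"wz":0},{"dx":-0.2,"dy":0,"dz":0,"wx":0,"wy":0,"wz":0},{"dx":-0.2,"dy":0,"dz":0,"wx":0,"wy":0,"wz":0}]'
```

```text
t: 15.0
eef_pos: [0.5076, -0.3936, -0.005]
ee_rot: [-3.141, -0.003, -1.718]
force: [-4.6, -17.6, -0.9]
width: 0.0004
gripper_force: 8.9
```

The offcut is against the end stop: the force rose from 9 to 18 N with the tip no longer moving. Now I'll work out the retreat and the lever approach.

```bash
cat >> h.py <<'E'
PV=np.array([.477,-.325])
def lev(a,off,z,r=.07):
    t=np.radians(a);u=np.array([np.cos(t),np.sin(t)]);n=np.array([-u[1],u[0]])
    q=PV+r*u-off*n;return [*q,z,a+90]
E
python3 - <<'E'
from h import *
rows([lev(163.3,.0475,.095),lev(163.3,.0475,.005)])
print(lev(163.3,.0475,.005))
E
```

```text
d [-12.01  10.27 -10.04] w [-0.  -0.2  8.3]
d [-12.04  10.27  -1.04] w [-0.  -0.2  8.3]
[np.float64(0.4236020500536892), np.float64(-0.2593881951053677), 0.005, 253.3]
```

```bash
python3 -m crank '[{"dx":2,"dy":0,"dz":0,"wx":0,"wy":0,"wz":0},{"dx":2.5,"dy":0,"dz":-5,"wx":0,"wy":0,"wz":0},{"dx":0,"dy":1,"dz":-10,"wx":0,"wy":0,"wz":0},{"dx":-4,"dy":4,"dz":-10,"wx":0,"wy":0,"wz":3},{"dx":-8,"dy":7.5,"dz":-10,"wx":0,"wy":0,"wz":6},{"dx":-11.6,"dy":10.3,"dz":-10,"wx":0,"wy":0,"wz":8.3},{"dx":-11.6,"dy":10.3,"dz":-10,"wx":0,"wy":0,"wz":8.3},{"dx":-11.6,"dy":10.3,"dz":-7,"wx":0,"wy":0,"wz":8.3},{"dx":-11.6,"dy":10.3,"dz":-4,"wx":0,"wy":0,"wz":8.3},{"dx":-11.6,"dy":10.3,"dz":-4,"wx":0,"wy":0,"wz":8.3}]'
python3 - <<'E'
from h import *
rows([lev(163.3,.0475,.005)])
s=arm.get_state();p=np.array(s['eef_pos']);R=Ro.from_euler('xyz',s['ee_rot']).as_matrix()
f=arm.grab_frame('scene')[:,:,::-1]
f=cv2.resize(f[172:292,209:369],None,fx=5,fy=5,interpolation=cv2.INTER_CUBIC)
C=[p+R@[a*.0095,b*.021,-.02] for a,b in [(1,1),(1,-1),(-1,-1),(-1,1)]];q=(proj('scene',C)-[209,172]+.5)*5
cv2.polylines(f,[np.int32(q)],True,(0,0,255),1)
cv2.imwrite('pics/s6.png',f)
for c in ['scene','top']:
    if c=='top': arm.grab_frame(c)
    for q in ['work_offcut','lever_tip','lever_pivot']: print(c,q,[(np.round(d['centre'],4).tolist(),round(d['confidence'],2)) for d in arm.mark_of(c,q)])
E
```

```text
t: 16.25
eef_pos: [0.4222, -0.2607, 0.0326]
ee_rot: [3.137, -0.0, -1.863]
force: [-0.4, 0.7, 0.5]
width: 0.0004
gripper_force: 0.0
d [-0.16 -0.11  2.76] w [ 0.2 -0.  -0. ]
scene work_offcut [([0.531, -0.3262, 0.0134], 0.89)]
scene lever_tip [([0.3755, -0.2984, 0.0429], 0.95)]
scene lever_pivot [([0.4773, -0.3219, 0.0391], 0.66)]
top work_offcut [([0.5282, -0.3261, 0.0111], 0.59)]
top lever_tip [([0.3735, -0.2915, 0.0396], 0.74)]
top lever_pivot [([0.4796, -0.3278, 0.0387], 0.55)]
```

View pics/s6.png

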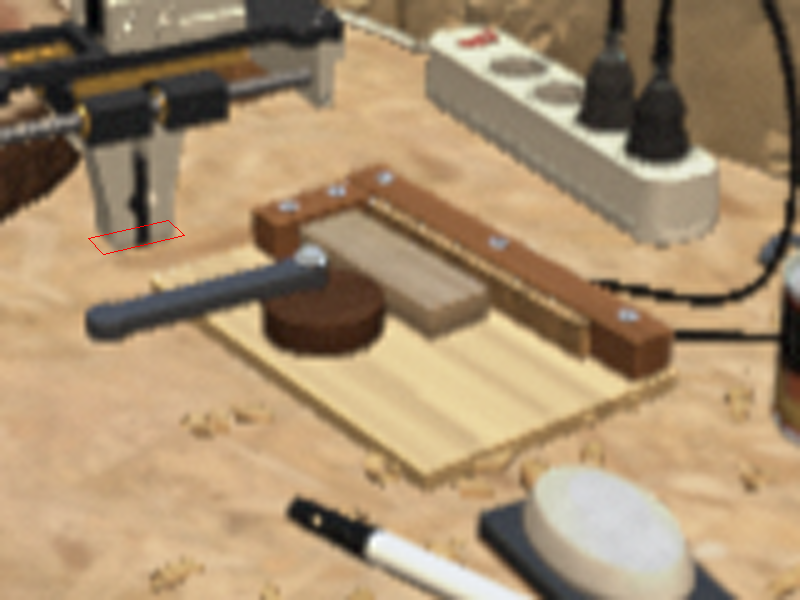

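The picture shows the offcut's far end flush with the stop block near (300,225) and the lever still open. The overlay at reported height plus 20 mm lands on the finger tip at (138,240), so the height correction holds. Next is the sweep.

Run:
```python
from h import *
rows([lev(163.3,.0475,.005),lev(163.3,.03,.005),lev(163.3,.019,.005)]+[lev(163.3+k,.0165,.005) for k in (6,13,20,27,34)])
```

```text
d [-0.11  0.06  3.01] w [-0.1  0.   0. ]
d [1.64 0.06 3.01] w [-0.1  0.   0. ]
d [2.74 0.06 3.01] w [-0.1  0.   0. ]
d [3.73 0.2  3.  ] w [-0.1  0.  -6. ]
d [4.6  0.25 3.  ] w [ -0.1  -0.  -13. ]
d [5.48 0.2  3.  ] w [ -0.1  -0.  -20. ]
d [6.34 0.05 3.  ] w [ -0.1  -0.  -27. ]
d [ 7.18 -0.21  3.  ] w [ -0.1  -0.  -34. ]
```

```bash
python3 -m crank '[{"dx":0,"dy":0,"dz":1.5,"wx":0,"wy":0,"wz":0},{"dx":0,"dy":0,"dz":3,"wx":0,"wy":0,"wz":0},{"dx":1.6,"dy":0,"dz":3,"wx":0,"wy":0,"wz":0},{"dx":2.7,"dy":0,"dz":3,"wx":0,"wy":0,"wz":0},{"dx":3.7,"dy":0.2,"dz":3,"wx":0,"wy":0,"wz":-6},{"dx":4.6,"dy":0.25,"dz":3,"wx":0,"wy":0,"wz":-13},{"dx":5.5,"dy":0.2,"dz":3,"wx":0,"wy":0,"wz":-20},{"dx":6.3,"dy":0.05,"dz":3,"wx":0,"wy":0,"wz":-27},{"dx":7.2,"dy":-0.2,"dz":3,"wx":0,"wy":0,"wz":-34},{"dx":7.2,"dy":-0.2,"dz":3,"wx":0,"wy":0,"wz":-34}]'
python3 - <<'E'
from h import *
for c in ['scene','top']:
    arm.grab_frame(c)
    for q in ['work_offcut','lever_tip']: print(c,q,[(np.round(d['centre'],4).tolist(),round(d['confidence'],2),'ang',np.degrees(np.arctan2(*(np.array(d['centre'][:2])-PV)[::-1])).round(1)%360) for d in arm.mark_of(c,q)])
rows([lev(163.3+k,.0165,.005) for k in (40,48,56,64,72,80,86,90)])
E
```

```text
t: 17.9
eef_pos: [0.4046, -0.331, 0.0048]
ee_rot: [-3.141, -0.001, -1.271]
force: [0.4, -0.4, -0.7]
width: 0.0006
gripper_force: 0.0
scene work_offcut [([0.53, -0.3252, 0.0128], 0.64, 'ang', np.float64(359.8)), ([0.3704, -0.5022, -0.0037], 0.23, 'ang', np.float64(239.0))]
scene lever_tip [([0.3778, -0.3647, 0.0446], 0.98, 'ang', np.float64(201.8))]
top work_offcut [([0.5309, -0.3259, 0.0151], 0.75, 'ang', np.float64(359.0))]
top lever_tip [([0.5351, -0.2704, 0.0257], 0.47, 'ang', np.float64(43.2))]
d [ 0.77  0.08 -0.05] w [-0.  -0.  -6.1]
d [ 1.77  0.13 -0.05] w [ -0.   -0.  -14.1]
d [ 2.77  0.05 -0.05] w [ -0.   -0.  -22.1]
d [ 3.75 -0.17 -0.05] w [ -0.   -0.  -30.1]
d [ 4.68 -0.53 -0.05] w [ -0.   -0.  -38.1]
d [ 5.56 -1.01 -0.05] w [ -0.   -0.  -46.1]
d [ 6.17 -1.45 -0.05] w [ -0.   -0.  -52.1]
d [ 6.55 -1.78 -0.05] w [ -0.   -0.  -56.1]
```

```bash
python3 -m crank '[{"dx":0.8,"dy":0.1,"dz":0,"wx":0,"wy":0,"wz":-6},{"dx":1.8,"dy":0.1,"dz":0,"wx":0,"wy":0,"wz":-14},{"dx":2.8,"dy":0.05,"dz":0,"wx":0,"wy":0,"wz":-22},{"dx":3.75,"dy":-0.2,"dz":0,"wx":0,"wy":0,"wz":-30},{"dx":4.7,"dy":-0.5,"dz":0,"wx":0,"wy":0,"wz":-38},{"dx":5.6,"dy":-1.0,"dz":0,"wx":0,"wy":0,"wz":-46},{"dx":6.2,"dy":-1.45,"dz":0,"wx":0,"wy":0,"wz":-52},{"dx":6.6,"dy":-1.8,"dz":0,"wx":0,"wy":0,"wz":-56},{"dx":6.6,"dy":-1.8,"dz":0,"wx":0,"wy":0,"wz":-56},{"dx":6.6,"dy":-1.8,"dz":0,"wx":0,"wy":0,"wz":-56}]'
python3 - <<'E'
from h import *
for c in ['scene','top']:
    arm.grab_frame(c)
    for q in ['work_offcut','lever_tip']: print(c,q,[(np.round(d['centre'],4).tolist(),round(d['confidence'],2),'ang',np.degrees(np.arctan2(*(np.array(d['centre'][:2])-PV)[::-1])).round(1)%360) for d in arm.mark_of(c,q)])
s=arm.get_state();print(s['force'])
rows([lev(163.3+k,o,.005) for k,o in [(90,.0165),(94,.0155),(97,.0145),(98.3,.0135),(98.3,.0115),(98.3,.0095)]])
E
```

```text
t: 19.45
eef_pos: [0.4388, -0.3872, 0.0037]
ee_rot: [-3.142, 0.005, -0.293]
force: [-5.7, -1.7, 0.8]
width: 0.0008
gripper_force: 2.7
scene work_offcut []
scene lever_tip []
top work_offcut [([0.5366, -0.3308, 0.0109], 0.38, 'ang', np.float64(354.4))]
top lever_tip []
[-5.26617967 -1.77775355  1.44385451]
d [ 0.22 -0.06 -0.13] w [-0.   0.3 -0.1]
d [ 0.82  0.03 -0.14] w [-0.   0.3 -4.1]
d [ 1.29  0.07 -0.14] w [-0.   0.3 -7.1]
d [ 1.55  0.06 -0.14] w [-0.   0.3 -8.4]
d [ 1.75  0.04 -0.14] w [-0.   0.3 -8.4]
d [ 1.94  0.01 -0.14] w [-0.   0.3 -8.4]
```

```bash
python3 -m crank '[{"dx":0.3,"dy":0.05,"dz":0,"wx":0,"wy":0,"wz":-2},{"dx":0.6,"dy":0.1,"dz":0,"wx":0,"wy":0,"wz":-4},{"dx":0.9,"dy":0.1,"dz":0,"wx":0,"wy":0,"wz":-6},{"dx":1.1,"dy":0.1,"dz":0,"wx":0,"wy":0,"wz":-7.5},{"dx":1.3,"dy":0.1,"dz":0,"wx":0,"wy":0,"wz":-8.3},{"dx":1.5,"dy":0.1,"dz":0,"wx":0,"wy":0,"wz":-8.3},{"dx":1.6,"dy":0.1,"dz":0,"wx":0,"wy":0,"wz":-8.3},{"dx":1.6,"dy":0.1,"dz":0,"wx":0,"wy":0,"wz":-8.3},{"dx":1.6,"dy":0.1,"dz":0,"wx":0,"wy":0,"wz":-8.3},{"dx":1.6,"dy":0.1,"dz":0,"wx":0,"wy":0,"wz":-8.3}]'
```

```text
t: 21.0
eef_pos: [0.4467, -0.3914, 0.0034]
ee_rot: [-3.139, 0.016, -0.149]
force: [-25.5, 0.7, 17.3]
width: 0.0007
gripper_force: 12.5
```

Force is up to 25 N with the finger where I expect the closed stop to be. I'll back away and check the lever angle.

```bash
python3 -m crank '[{"dx":-0.4,"dy":0,"dz":0,"wx":0,"wy":0,"wz":0},{"dx":-1.2,"dy":0,"dz":0,"wx":0,"wy":0,"wz":0},{"dx":-3,"dy":0,"dz":0,"wx":0,"wy":0,"wz":0},{"dx":-5,"dy":0,"dz":0,"wx":0,"wy":0,"wz":0},{"dx":-5,"dy":0,"dz":-5,"wx":0,"wy":0,"wz":0},{"dx":-5,"dy":0,"dz":-10,"wx":0,"wy":0,"wz":0},{"dx":-6,"dy":-5,"dz":-15,"wx":0,"wy":0,"wz":0},{"dx":-6,"dy":-10,"dz":-18,"wx":0,"wy":0,"wz":0},{"dx":-6,"dy":-15,"dz":-18,"wx":0,"wy":0,"wz":0},{"dx":-6,"dy":-18,"dz":-18,"wx":0,"wy":0,"wz":0}]'
python3 - <<'E'
from h import *
def tojig(W):
    d=W-[V[0],V[1],0];c,s=np.cos(V[2]),np.sin(V[2]);return (np.c_[c*d[:,0]+s*d[:,1],-s*d[:,0]+c*d[:,1]]*1000).round(1)
for c in ['scene','top']:
    f=arm.grab_frame(c);cv2.imwrite(f'pics/end_{c}.png',f[:,:,::-1])
    for q in ['work_offcut','lever_tip','lever_pivot','stop_face','cork_block','sanding_block','marker']: print(c,q,[(np.round(d['centre'],4).tolist(),round(d['confidence'],2),tojig(np.array([d['centre']])).tolist()) for d in arm.mark_of(c,q)][:1])
    for q,z in [('work_offcut',.03)]:
        r=arm.masks_of(c,q)
        if r:
            ys,xs=np.nonzero(r[0]['pixels']);R=cv2.minAreaRect(tojig(back(c,np.c_[xs,ys],z)).astype(np.float32));print(R,len(xs))
E
```

```text
t: 22.25
eef_pos: [0.4233, -0.2043, 0.1852]
ee_rot: [-3.141, -0.003, -0.145]
force: [0.3, 1.2, -0.9]
width: 0.0004
gripper_force: 0.0
scene work_offcut [([0.5365, -0.3283, 0.0106], 0.56, [[25.5, 31.7]])]
scene lever_tip [([0.4645, -0.4299, 0.0416], 0.73, [[-31.0, -79.4]])]
scene lever_pivot [([0.4795, -0.3224, 0.0394], 0.62, [[-31.8, 29.2]])]
scene stop_face [([0.534, -0.2716, 0.0236], 0.64, [[14.7, 87.4]])]
scene cork_block [([0.6838, -0.0366, 0.0008], 0.79, [[128.6, 341.7]])]
scene sanding_block [([0.4191, -0.5586, 0.0024], 0.9, [[-57.1, -213.3]])]
scene marker [([0.37, -0.5005, -0.0033], 0.87, [[-114.1, -163.0]])]
((15.187028884887695, 13.688499450683594), (136.0287628173828, 54.47776794433594), 88.87670135498047) 456
top work_offcut [([0.5341, -0.3289, 0.0121], 0.63, [[23.2, 30.7]])]
top lever_tip [([0.4607, -0.4287, 0.038], 0.9, [[-34.9, -78.7]])]
top lever_pivot [([0.4814, -0.3276, 0.04], 0.97, [[-29.2, 24.3]])]
top stop_face [([0.5373, -0.2728, 0.0271], 0.6, [[18.2, 86.7]])]
top cork_block [([0.6787, -0.0382, -0.0028], 0.86, [[123.8, 339.4]])]
top sanding_block [([0.4212, -0.5562, 0.0013], 0.83, [[-55.4, -210.6]])]
top marker []
((21.26521873474121, 29.747718811035156), (109.49147033691406, 39.667442321777344), 89.83995056152344) 555
```

Run:
```python
from h import *
def tojig(W):
    d=W-[V[0],V[1],0];c,s=np.cos(V[2]),np.sin(V[2]);return np.c_[c*d[:,0]+s*d[:,1],-s*d[:,0]+c*d[:,1]]*1000
for c in ['top','scene']:
    f=arm.grab_frame(c);r=arm.masks_of(c,'lever_tip')
    if not r: print(c,'none');continue
    ys,xs=np.nonzero(r[0]['pixels']);j=tojig(back(c,np.c_[xs,ys],.0465))
    a=j[(j[:,1]<-28)&(j[:,1]>-72)];v=cv2.fitLine(a.astype(np.float32),cv2.DIST_L2,0,.01,.01).ravel()
    print(c,r[0]['confidence'],len(a),'deg from jig y',np.degrees(np.arctan(v[0]/v[1])),'x',v[2])
```

```text
top 0.71 98 deg from jig y 0.34551626 x -37.37052
scene 0.77 182 deg from jig y -60.968456 x -52.69184
```

```bash
python3 -c "
from station import arm
print(arm.job_done())"
```

```text
the job is handed in; nothing more can be done
None
```

The job is handed in at about 23 s: the offcut is against the end stop, the lever is closed to within about 0.4° of parallel to the fence (top view), and the networks put the cork and sanding blocks within about 5 mm of where they began; the marker matches too but was seen only by the scene camera. I couldn't measure the fence press directly, and the verdict wasn't shown.

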